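Close up a row of cartons in the bundling jig and hold the clamp lever

ROBOT

A 7-joint arm with a two-finger parallel gripper is mounted at the origin on the work surface. World frame = base frame: x ahead of the robot, y to its left, z up, the work surface at z = 0. Lengths are in m, angles in rad, forces in N, time in s.
With the tool pointing down it reaches from about 0.425 to 0.95 m from the base axis. Payload 4.7 kg.
Tool frame: the origin (TCP) lies midway between the tips of the shut fingers; the grasp point (between the pads) lies 19 mm behind it; z points along the fingers, x is the direction in which the jaws open and shut, and the axes are right-handed (so a half turn about z gives the same grasp; the last joint's range is limited). The gripper opens to 87 mm and grips with 3 to 60 N. Pads are 19 mm wide; open, the fingers measure 117 mm over their backs; the gripper's body (75 mm by 190 mm) begins 51 mm behind the grasp point.
Start: joints at [1.32, 0.469, -0.049, 1.532, 0.024, 1.141, -0.082], TCP at [0.149, -0.658, 0.223] pointing down, gripper open.
Joint ranges: [-2.59, 2.59], [-0.33, 1.99], [-1.39, 1.29], [0.1, 2.45], [-1.04, 4.18], [0.21, 1.99], [-2.66, 2.66]. Speed limits (rad/s): [2.57, 2.57, 3.14, 3.14, 3.14, 3.14, 3.14].

INTERFACE

Orientations are given as a 3x3 rotation matrix whose columns are the frame's x, y, z axes.
In Python, from station import * gives the robot as it stands.
- The arm moves only by the tool play_rows, never from a script. Its arguments are lists of equal length, an entry for each row: "xyz": the shift along the tool's x, y, z each as a share of 30 cm, from -1 to 1, a list of three; "roll": the turn about the tool's z as a share of 0.5 rad, from -1 to 1. A call has 1 to 8 rows; each row is the pose to reach, as a shift and turn from the pose measured when the call began, along the tool's axes at that moment; what a row does not reach only later rows make up. A row lasts 1/12 s, in which the tool goes at most 41.7 mm and 7.16 degrees, less where a joint would pass 70% of its speed; a pose out of reach is approached as far as the arm can. A call with a number of a shift or a turn outside -1 to 1 is refused whole. A call with a gripper value outside its range is refused whole. "jaw" is the closure, from 0 (fully open) to 1 (shut), set as the call begins (left out, the last holds). The fingers move at their own pace and stop on an object; "grip_force" is the grip in N (left out, the last holds). Time passes only in rows, so rows that repeat a pose let the fingers close. It gives the time, the measured TCP pose, the force and the opening at its end, in the units of the state.
- get_obs(): the state, without advancing time (a new reading comes with each control period).
- capture(name): name is "scene" or "side" or "wrist"; returns a dict with "img" (400x640x3 uint8, red, green, blue), "z_map" (400x640 float32, m along the optical axis (not along the pixel's ray), 0 where there is no reading), "fov_y" (degrees; the focal length in pixels is half the picture's height over the tangent of half this angle, whatever the lens; pixels are square), "cx", "cy" (the principal point, pixels), "k1" (the pictures are not rectified: a ray, as slopes to the right and down, at radius r is drawn at 1 + k1 r^2 times it, then the intrinsics apply), "rvec" (rotation vector, rad) and "tvec" (3), from world to camera coordinates, as OpenCV has them. Camera axes: x right, y down, z forward; pixel columns grow to the right and rows downward; lengths in m; the calibration is good to about 2 mm. A picture is of the moment at which its call begins.
- finish_job(): hands the job in, once; it reports no verdict.
Trained networks look in the newest picture that a camera, given by its name, has taken for a name from the list of things; names that differ only in an ending like _2 or _b are one class to them, and where a whole thing is asked for, a point or a joint stands for the part that bears it (a point fixed in the world has none). Each returns a list of dicts, best first, with "conf" (0 to 1); they miss things now and then, are a little off and sometimes report something else, mostly with a low value. They report only what shows in the picture. A call takes as long as a camera call.
- silhouettes(camera, query): "pixels" (400x640 bool, what is visible of it) and "rect" ([left, top, width, height] in pixels, round what is visible of it).
The state is a dict: "t": time; "joint_pos": joint angles; "dq": joint speeds; "joint_torque": joint torques, N m; "eef_pos": TCP position; "ee_rot": TCP orientation; "contact_force": force on the tool from outside, world axes, zero at the start; "torque": the same for the moment, N m; "width": finger opening in m.
Only numpy, scipy, OpenCV 4.12 (cv2) and the standard library are available. Lean on these libraries where they do the work, as an engineer would, in place of code of your own. Each camera call takes 0.05 s, during which the arm holds its last target.

TASK

Stand the two loose small cartons on the narrow shelf of the bundling jig, upright beside the one already there, in a straight side-by-side row from the end stop with their 45 mm sides along the row, and let go of them. Then press the jig's spring-return lever down past its first two clicks to the third and hold it there against the spring, so that the jaw closes up the row: the program finishes while still holding the lever down. Leave everything else on the bench where it is.

Things in the scene. Friction and masses are not known exactly. Their poses are not given: they have to be found in the camera images.
- jig: fixed bundling jig; origin at bench height under its shelf, x axis away from the robot, y to the left (plus yaw). Base plate 10 mm thick, x -90 to 100, y -235 to 135 mm. Dark steel shelf along y: 64 mm deep (x -32 to 32), y -100 to 125, top 40 mm above the bench; the row's centre line is x = 0. End stop at the left, jaw facing it, lever at the right end.
- row_end (a point): foot of the end stop's face on the shelf: jig x 0, y +100, z 40 mm. The row starts here and runs to the jig's -y. The end stop is an upright plate, top 130 mm above the bench.
- jaw_face (a point): centre of the sliding jaw's face: jig x 0, y -79, z 77 mm with the lever up; jaw 62 mm deep, top 112 mm. Only the lever moves it: 40 mm towards the end stop at the third click, when 139 mm is left for three cartons (3 x 45 mm). A carton turned with 60 mm along the row would block it.
- lever_hinge (a point): lever's hinge axis, parallel to jig y, at jig x +75, y -190, z 130 mm, between grey cheeks (x 50 to 100, y -219 to -147, top 145 mm). A thin quadrant plate at y -215 (x 0 to 55, top 153 mm) carries three studs, one at each click.
- lever (a joint): lever angle, rad: 0 = up at rest, grows when pressed down; clicks at 0.2, 0.4, 0.6 (third), hard stop 0.8; at about 0.66 a row of three is squeezed tight. Its spring throws it back to 0 if let go: about 6 N at the pad at rest, rising to 9 N at the third click, give or take 2 N between clicks (stiffest just after a click), up to 5 N more while the jaw pushes cartons.
- lever_pad (a point): centre of the top of the lever's flat black pad (50 along the lever x 45 x 12 mm), 160 mm from the hinge axis towards the robot, 6 mm above the lever's centre line. The lever rises 0.35 rad above level at rest and dips 0.25 rad below at the third click: this point goes from 190 to 96 mm above the bench, in an arc about the hinge. Press from above.
- carton_a: plain brown cardboard carton, 60 (own x) x 45 (own y) x 75 (own z, upright) mm, about 0.2 kg, origin at the centre of its underside; one of the two loose ones, standing on the bench to the left of the jig
- carton_b: plain brown cardboard carton, 60 (own x) x 45 (own y) x 75 (own z, upright) mm, about 0.2 kg, origin at the centre of its underside; the other loose one, standing on the bench to the left of the jig; either may be the nearer
- carton_c: plain brown cardboard carton, 60 (own x) x 45 (own y) x 75 (own z, upright) mm, about 0.2 kg, origin at the centre of its underside; the one already on the jig's shelf at its left end, at the end stop
- tall_carton: bystander: brown carton 55 x 55 x 150 mm, origin under its centre
- flat_carton: bystander: flat brown carton 100 x 140 x 35 mm, origin under its centre
- tape_roll: bystander: roll of clear tape, 90 mm across, 48 mm high, lying flat, origin under its centre
- spray_bottle: bystander: white bottle, 64 mm across, 190 mm high, origin under its centre
- pen_cup: bystander: grey cup, 76 mm across, 95 mm high, origin under its centre
- screwdriver: bystander: screwdriver lying on the bench

How it is judged:
By the outcome, as a careful person would: the job done as asked, in the order asked, and still so for the second after the job is handed in, while the arm keeps its last pose, push and grip.
It also fails if it takes over 64 s, if anything falls off the work surface, if the arm or the gripper's body presses on something with over 40 N, if the wrist force passes 120 N, or if a joint passes its speed limit or range.

## Working session

There is one attempt and no reset: what is moved stays moved. The work goes in short steps, Python scripts to look and compute and a tool call to move; the robot and the scene stay as the last step left them, time stands still between calls to the robot, and variables do not carry over. Pictures are saved under pics/ and viewed, and the job is handed in when it is done.

Besides the shell and the picture viewer there is one more tool, called in YAML: its name, and indented under it one key for each argument. play_rows: Moves the arm, as the interface text tells. Shift numbers are shares of 30 cm and turn numbers shares of 0.5 rad, none past 1 either way. Its arguments: {"type":"object","properties":{"xyz":{"type":"array","items":{"type":"array","items":{"type":"number"}}},"roll":{"type":"array","items":{"type":"number"}},"jaw":{"type":"number"},"grip_force":{"type":"number"}},"required":["xyz","roll"]}

```bash
ls; mkdir -p pics
cat > h.py <<'E'
from station import *
import numpy as np, cv2
def cam(n):
    c=capture(n); return c
def save(c,f): cv2.imwrite('pics/'+f, c['img'][:,:,::-1])
def K(c):
    f=200/np.tan(np.radians(c['fov_y'])/2); return f
def cloud(c,mask=None):
    f=K(c); v,u=np.mgrid[0:400,0:640]
    z=c['z_map']; m=z>0
    if mask is not None: m&=mask
    xd=(u[m]-c['cx'])/f; yd=(v[m]-c['cy'])/f
    x,y=xd.copy(),yd.copy()
    for _ in range(20):
        s=1+c['k1']*(x*x+y*y); x=xd/s; y=yd/s
    P=np.stack([x*z[m],y*z[m],z[m]],1)
    R=cv2.Rodrigues(np.array(c['rvec'],float))[0]
    return (P-np.array(c['tvec']).reshape(3))@R, u[m], v[m]
def proj(c,P):
    R=cv2.Rodrigues(np.array(c['rvec'],float))[0]
    q=np.atleast_2d(P)@R.T+np.array(c['tvec']).reshape(3)
    x=q[:,0]/q[:,2];y=q[:,1]/q[:,2]; s=1+c['k1']*(x*x+y*y); f=K(c)
    return np.stack([x*s*f+c['cx'],y*s*f+c['cy']],1)
E
python3 - <<'E'
from h import *
np.set_printoptions(precision=4,suppress=True)
o=get_obs(); print(o['t'],o['eef_pos'],o['ee_rot'],o['width'])
for n in ['scene','side','wrist']:
    c=cam(n); save(c,n+'0.png'); print(n,c['fov_y'],c['k1'],c['rvec'],c['tvec'])
    np.savez('/tmp/%s0.npz'%n,**c)
    for q in ['carton_a','carton_c','jig','lever','lever_pad','tall_carton','flat_carton','tape_roll','spray_bottle','pen_cup','screwdriver']:
        for d in silhouettes(n,q): 
            if d['conf']>.3: print(q,round(d['conf'],2),d['rect'])
E
```

```text
pics
0.0 [ 0.1483 -0.6579  0.2215] [[ 0.22   -0.9755 -0.0006]
 [-0.9755 -0.22    0.0019]
 [-0.002   0.0001 -1.    ]] 0.08697229316465466
scene 48.20466518471211 0.04147757936520025 [ 1.7951  1.4769 -0.7481] [-0.075  -0.2104  1.913 ]
carton_a 0.91 [376.0, 180.5, 17.1, 26.3]
carton_a 0.63 [334.4, 201.0, 17.3, 33.2]
carton_a 0.59 [409.8, 208.7, 19.1, 28.3]
carton_c 0.91 [376.0, 180.5, 17.1, 26.3]
carton_c 0.63 [334.4, 201.0, 17.3, 33.2]
carton_c 0.59 [409.8, 208.7, 19.1, 28.3]
jig 0.87 [243.0, 187.7, 125.6, 87.3]
lever 0.86 [240.6, 187.6, 29.7, 55.2]
lever_pad 0.56 [242.1, 182.9, 25.7, 63.0]
tall_carton 0.96 [436.3, 168.8, 22.0, 43.0]
flat_carton 0.7 [371.7, 253.7, 54.0, 38.5]
tape_roll 0.65 [404.0, 174.1, 26.5, 21.3]
spray_bottle 0.79 [317.7, 235.2, 29.0, 62.9]
pen_cup 0.75 [171.0, 225.3, 28.7, 33.8]
screwdriver 0.7 [184.2, 202.5, 51.6, 9.4]
screwdriver 0.53 [322.2, 235.5, 25.7, 61.9]
side 44.762610298103944 -0.044837498882494456 [ 0.1111 -2.7692  1.3663] [0.5411 0.1367 1.5547]
carton_a 0.77 [341.1, 264.7, 22.7, 28.2]
carton_a 0.56 [271.5, 276.9, 26.7, 32.1]
carton_c 0.77 [341.1, 264.7, 22.7, 28.2]
carton_c 0.56 [271.5, 276.9, 26.7, 32.1]
jig 0.94 [276.1, 141.6, 61.5, 112.8]
jig 0.73 [357.3, 309.3, 34.8, 35.7]
lever 0.57 [278.8, 144.3, 50.0, 22.6]
lever 0.45 [218.8, 240.6, 35.9, 42.1]
lever_pad 0.66 [283.3, 142.7, 48.0, 24.2]
tall_carton 0.59 [302.7, 295.4, 33.9, 55.1]
flat_carton 0.67 [218.0, 242.5, 41.8, 40.6]
tape_roll 0.69 [356.8, 307.5, 35.1, 37.9]
tape_roll 0.6 [339.1, 263.9, 22.9, 28.8]
spray_bottle 0.79 [235.8, 178.3, 22.4, 54.4]
pen_cup 0.71 [279.7, 146.4, 48.8, 17.9]
pen_cup 0.69 [311.6, 141.4, 19.2, 23.8]
pen_cup 0.63 [301.4, 188.8, 16.6, 17.2]
wrist 71.90585663785784 -0.024614595127540752 [-2.2569  1.8049  0.2791] [-0.6751 -0.0363  0.3919]
```

Run:
```python
from h import *
for n,(x0,y0,x1,y1) in dict(scene=(160,150,480,310),side=(190,120,430,360)).items():
    im=cv2.imread(f'pics/{n}0.png')[y0:y1,x0:x1]
    s=2.5
    cv2.imwrite(f'pics/{n}0z.png',cv2.resize(im,None,fx=s,fy=s,interpolation=cv2.INTER_CUBIC))
```

```text
(no output)
```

View pics/scene0z.png

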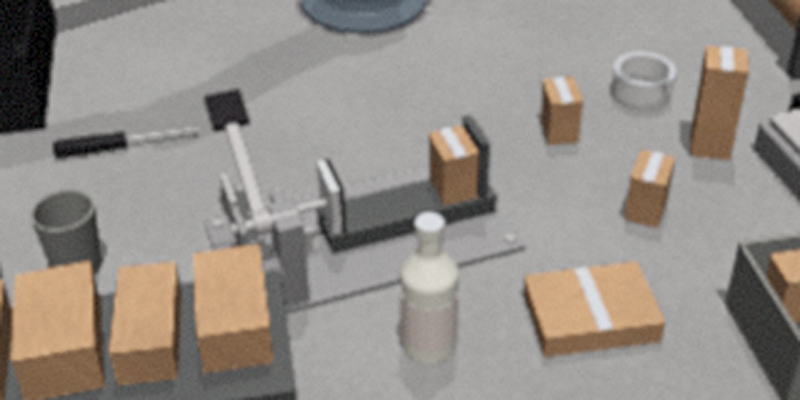

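View pics/side0z.png

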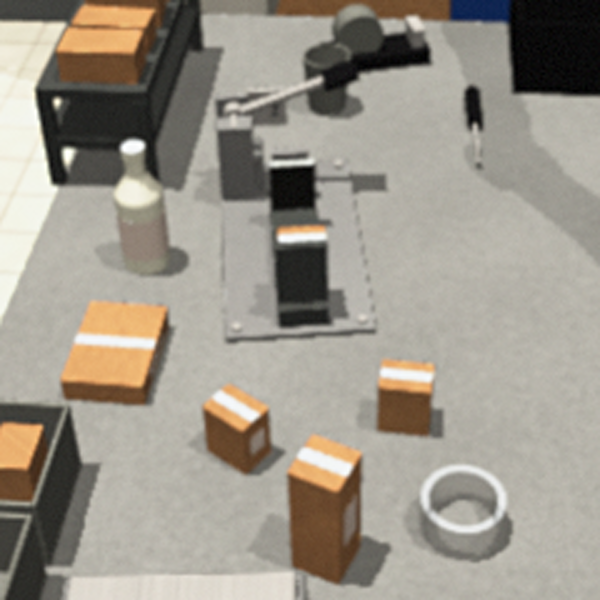

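View pics/wrist0.png

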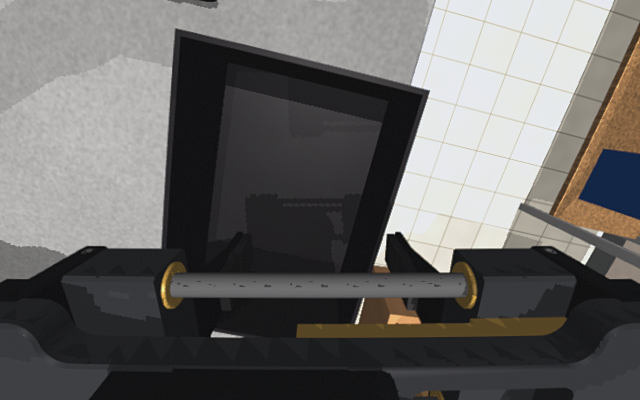

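The scene view shows the loose cartons at about (385,193) and (420,225) px and carton_c on the shelf at (342,216). The lever pad is at (251,193) and the spray bottle stands beyond the shelf. Next I'll localise them with depth.

Run:
```python
from h import *
np.set_printoptions(precision=4,suppress=True)
clo={}
for n in ['scene','side']:
    c=dict(np.load(f'/tmp/{n}0.npz')); P,u,v=cloud(c); clo[n]=P
    inb=(P[:,0]>.3)&(P[:,0]<1)&(abs(P[:,1])<.6)
    g=P[inb&(abs(P[:,2])<.015)]; print(n,'bench z',np.median(g[:,2]))
# height map
P=np.vstack(list(clo.values()))
def comp(P,zlo,zhi,name):
    m=(P[:,2]>zlo)&(P[:,2]<zhi)&(P[:,0]>.2)&(P[:,0]<1.1)&(abs(P[:,1])<.65)
    Q=P[m]; ix=((Q[:,0]-.2)/.004).astype(int); iy=((Q[:,1]+.65)/.004).astype(int)
    g=np.zeros((230,330),np.uint8); g[ix,iy]=255
    g=cv2.morphologyEx(g,cv2.MORPH_CLOSE,np.ones((3,3)))
    k,L,st,ce=cv2.connectedComponentsWithStats(g)
    lab=L[ix,iy]
    print(name)
    for i in range(1,k):
        q=Q[lab==i]
        if len(q)<25: continue
        r=cv2.minAreaRect(q[:,:2].astype(np.float32)*1000)
        print(len(q),np.round(r[0],0),np.round(r[1],0),round(r[2],1),'z',np.round(np.percentile(q[:,2],[5,50,95]),3))
for n in clo:
  comp(clo[n],.066,.085,n+' 66-85'); comp(clo[n],.105,.125,n+'105-125');comp(clo[n],.126,.21,n+'126-210')
comp(clo['scene'],.015,.06,'low')
```

```text
scene bench z -3.578759984364071e-05
side bench z -0.00018699021470454732
scene 66-85
210 [ 265. -567.] [ 65. 151.] 24.0 z [0.067 0.076 0.084]
62 [269. 609.] [  9. 134.] 89.6 z [0.068 0.078 0.084]
68 [369. 621.] [57. 21.] 73.2 z [0.066 0.074 0.083]
170 [426. 215.] [49. 65.] 85.5 z [0.069 0.075 0.079]
657 [587. 569.] [216. 168.] 2.1 z [0.066 0.067 0.072]
81 [523. 400.] [57. 19.] 51.9 z [0.067 0.076 0.085]
116 [ 547. -459.] [31. 65.] 14.3 z [0.068 0.076 0.085]
102 [576.  20.] [84. 41.] 50.3 z [0.067 0.077 0.084]
100 [ 561. -583.] [20. 39.] 10.0 z [0.068 0.076 0.084]
110 [ 592. -446.] [35. 71.] 18.8 z [0.067 0.075 0.083]
81 [ 607. -149.] [52. 42.] 30.7 z [0.067 0.074 0.082]
202 [611. 278.] [45. 67.] 56.3 z [0.068 0.075 0.079]
144 [ 676. -215.] [79. 37.] 32.0 z [0.068 0.073 0.083]
116 [802. -54.] [61. 26.] 79.7 z [0.067 0.076 0.085]
645 [927. 419.] [328. 141.] 61.3 z [0.067 0.076 0.084]
188 [805. 391.] [132.  67.] 74.9 z [0.068 0.078 0.084]
192 [794. 547.] [128.  50.] 66.8 z [0.067 0.077 0.084]
317 [878. 383.] [153.  63.] 54.3 z [0.067 0.075 0.084]
178 [874. 509.] [89. 22.] 32.2 z [0.067
[... 3843 characters left out ...]
59]
30 [ 609. -168.] [ 9. 16.] 84.0 z [0.019 0.038 0.047]
169 [630. 283.] [38. 71.] 17.5 z [0.017 0.037 0.057]
114 [ 701. -193.] [10. 33.] 10.0 z [0.019 0.04  0.058]
1490 [781. 145.] [140. 107.] 88.4 z [0.021 0.035 0.038]
243 [802. -55.] [62. 30.] 79.0 z [0.017 0.038 0.058]
1458 [927. 419.] [328. 142.] 60.9 z [0.017 0.038 0.058]
48 [799. 444.] [29. 15.] 27.3 z [0.036 0.052 0.059]
64 [791. 518.] [46.  9.] 85.8 z [0.027 0.048 0.059]
220 [875. 380.] [140.  61.] 55.5 z [0.033 0.051 0.059]
88 [870. 507.] [77. 16.] 14.6 z [0.045 0.055 0.059]
98 [885. 593.] [41.  9.] 4.2 z [0.022 0.046 0.058]
153 [ 952. -621.] [23. 20.] 0.6 z [0.017 0.037 0.057]
97 [ 960. -222.] [20.  6.] 86.4 z [0.016 0.037 0.057]
```

```bash
cat > fit.py <<'E'
from h import *
from scipy.optimize import minimize
np.set_printoptions(precision=4,suppress=True)
def fitjig(cs):
    Ps=[cloud(c)[0] for c in cs]
    P=np.vstack(Ps)
    P=P[(P[:,0]>.4)&(P[:,0]<.8)&(P[:,1]>-.4)&(P[:,1]<.2)]
    return P
E
python3 - <<'E'
from fit import *
cs=[dict(np.load(f'/tmp/{n}0.npz')) for n in ['scene','side']]
# cartons & rows seen, jig fits: shelf top band and base plate band
P=fitjig(cs)
for lo,hi in [(.0375,.0425),(.007,.013)]:
    Q=P[(P[:,2]>lo)&(P[:,2]<hi)]; print(lo,len(Q))
base=P[(P[:,2]>.0065)&(P[:,2]<.0135)]
bench=P[(P[:,2]>-.004)&(P[:,2]<.004)]
shelf=P[(P[:,2]>.036)&(P[:,2]<.043)]
high=P[(P[:,2]>.108)&(P[:,2]<.118)]
jt=P[(P[:,2]>.109)&(P[:,2]<.114)]
def loc(p,Q):
    c,s=np.cos(p[2]),np.sin(p[2]); d=Q[:,:2]-p[:2]; return np.stack([c*d[:,0]+s*d[:,1],-s*d[:,0]+c*d[:,1]],1)
def sd(L,x0,x1,y0,y1): # signed depth inside (positive inside)
    return np.min([L[:,0]-x0,x1-L[:,0],L[:,1]-y0,y1-L[:,1]],0)
sg=lambda d,w=.002:1/(1+np.exp(-d/w))
def cost(p):
    c=0
    c-=np.sum(sg(sd(loc(p,base),-.09,.1,-.235,.135)))/len(base)
    c+=np.sum(sg(sd(loc(p,bench),-.09,.1,-.235,.135)))/len(base)
    S=sg(sd(loc(p,shelf),-.032,.032,-.1,.125)); c-=2*np.sum(S)/len(shelf)
    return c
best=None
for yaw in np.radians([4,7,10,13]):
    for y in [-.06,-.04,-.02]:
        r=minimize(cost,[.57,y,yaw],method='Nelder-Mead',options=dict(xatol=1e-5,fatol=1e-7,maxiter=4000,initial_simplex=np.array([[.57,y,yaw],[.58,y,yaw],[.57,y+.01,yaw],[.57,y,yaw+.04]])))
        if best is None or r.fun<best.fun: best=r
p=best.x; print(p,np.degrees(p[2]),best.fun)
for Q,n in [(base,'base'),(shelf,'shelf')]:
    L=loc(p,Q)*1000; print(n,np.percentile(L,[1,3,97,99],axis=0).T)
for n,(x0,x1,y0,y1,lo,hi) in dict(carton=(-50,50,50,98,.110,.119),stop=(-50,50,96,130,.122,.135),jaw=(-50,50,-130,-50,.104,.116),pad=(-120,-40,-230,-150,.17,.21)).items():
    for k,c in zip(['sc','si'],cs):
        Q=fitjig([c]);L=loc(p,Q)*1000
        m=(L[:,0]>x0)&(L[:,0]<x1)&(L[:,1]>y0)&(L[:,1]<y1)&(Q[:,2]>lo)&(Q[:,2]<hi)
        if m.sum()>5: print(n,k,m.sum(),np.percentile(L[m],[3,50,97],axis=0).T,np.median(Q[m,2]), 'rect',cv2.minAreaRect(L[m].astype(np.float32)))
c=cs[0]
im=c['img'][:,:,::-1].copy()
np.save('/tmp/jig.npy',p)
cy,s=np.cos(p[2]),np.sin(p[2]); W=lambda q:np.array([[p[0]+cy*a-s*b,p[1]+s*a+cy*b,z] for a,b,z in q])
for k,c in zip(['sc','si'],cs):
    im=cv2.resize(c['img'][:,:,::-1],None,fx=3,fy=3,interpolation=cv2.INTER_CUBIC)
    for q in ([(-.09,-.235,.01),(.1,-.235,.01),(.1,.135,.01),(-.09,.135,.01)],[(-.032,-.1,.04),(.032,-.1,.04),(.032,.125,.04),(-.032,.125,.04)],[(-.03,.055,.115),(.03,.055,.115),(.03,.1,.115),(-.03,.1,.115)]):
        cv2.polylines(im,[np.int32(3*proj(c,W(q))+1)],True,(0,255,0),1)
    uv=proj(c,W([(0,-.03,.05)]))[0]*3; x,y=np.int32(uv); im=im[max(y-300,0):y+300,max(x-400,0):x+400]; cv2.imwrite(f'pics/fit_{k}.png',im)
E
```

```text
0.0375 914
0.007 3156
[ 0.5767 -0.047   0.155 ] 8.883631050438929 -1.8659211632350492
base [[ -91.3433  -88.0534   99.3689  190.9462]
 [-230.3002 -216.4164  132.7774  140.7396]]
shelf [[ -34.3177  -30.3115  245.3807  249.6785]
 [-162.7339 -140.9318  207.6104  212.3394]]
carton sc 183 [[-33.6319  -2.9215  25.909 ]
 [ 52.0834  72.8244  95.4579]] 0.11535125209469738 rect ((-5.0742034912109375, 73.89317321777344), (46.578914642333984, 64.74549865722656), 88.5343246459961)
carton si 106 [[-34.4515  -5.7981  20.7523]
 [ 54.6039  69.18    83.3968]] 0.1143059423297224 rect ((-5.68165397644043, 69.46859741210938), (32.28304672241211, 59.42048645019531), 85.38945007324219)
stop sc 68 [[-29.4554   2.5404  31.5234]
 [ 97.0357 102.3323 109.0919]] 0.1296115212488484 rect ((0.5919551849365234, 102.65169525146484), (63.70627975463867, 13.454924583435059), 2.3109593391418457)
stop si 89 [[-32.4356  -1.9754  27.8128]
 [100.2887 110.1705 117.9288]] 0.12739391932672112 rect ((-2.4936161041259766, 110.12862396240234), (21.96261215209961, 61.53567886352539), 89.8892822265625)
jaw sc 84 [[-30.6332   2.6233  31.3869]
 [-96.7564 -89.7355 -81.667 ]] 0.11180369357816389 rect ((0.4275398254394531, -89.18431091308594), (68.98564147949219, 15.632953643798828), 0.6179457902908325)
jaw si 79 [[-28.6168  -2.3051  27.8297]
 [-96.0224 -81.6744 -73.0304]] 0.10976222783595424 rect ((-1.022970199584961, -86.05713653564453), (28.135963439941406, 57.90553283691406), 88.57984161376953)
pad sc 243 [[ -93.3689  -67.8414  -45.7123]
 [-213.9896 -192.5409 -170.9078]] 0.18860326287119225 rect ((-68.84992980957031, -192.31495666503906), (56.522666931152344, 44.43516540527344), 0.7575424909591675)
pad si 148 [[ -97.661   -73.1971  -44.3223]
 [-208.9001 -181.2335 -164.3989]] 0.18685381540666313 rect ((-70.3912353515625, -188.46759033203125), (59.98811340332031, 53.12665939331055), 0.3574359714984894)
```

View pics/fit_sc.png

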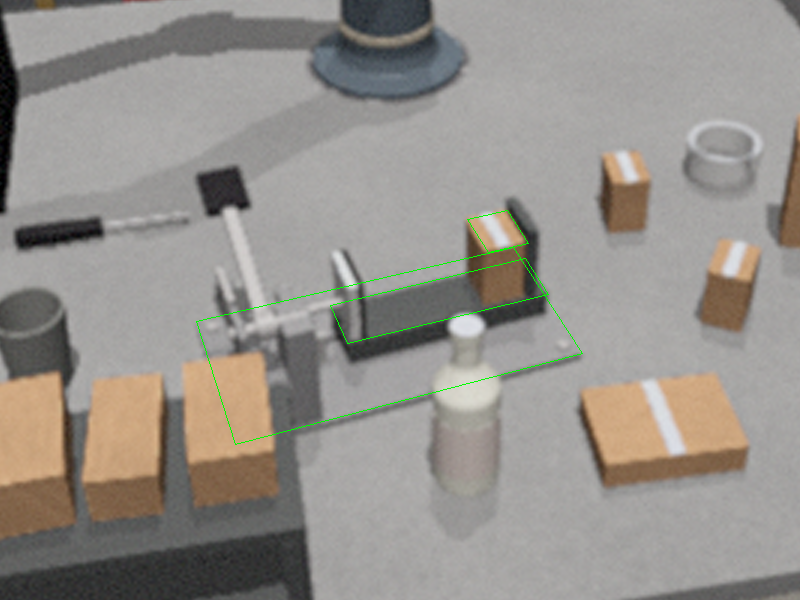

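View pics/fit_si.png

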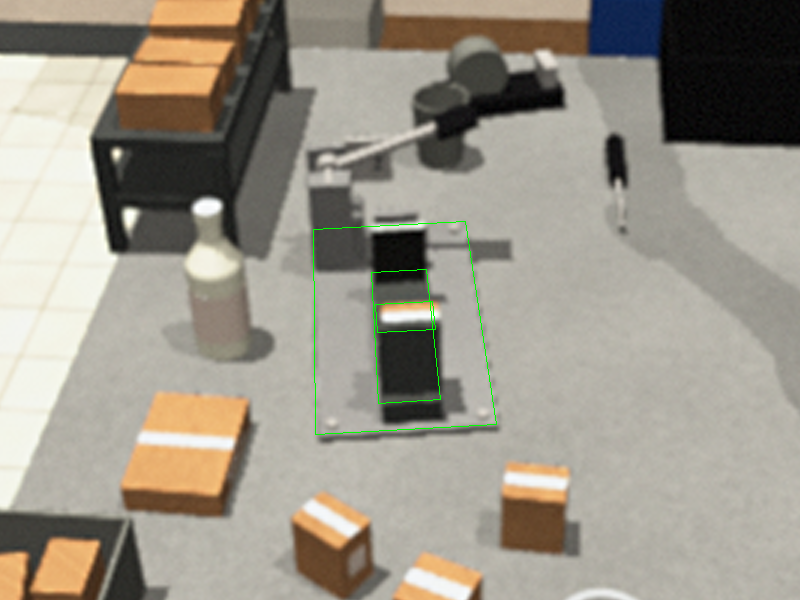

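```bash
cat >> h.py <<'E'
def st():
    o=get_obs(); R=np.array(o['ee_rot']); p=np.array(o['eef_pos'])
    print('t %.2f'%o['t'],'p',np.round(p*1000,1),'yaw %.1f'%np.degrees(np.arctan2(R[1,0],R[0,0])),'tilt z',np.round(R[:,2],3),'F',np.round(o['contact_force'],1),'w %.1f'%(o['width']*1000),'q',np.round(o['joint_pos'],2)); return p,R
def shares(p,R,t,yaw=None):
    s=R.T@(np.array(t)-p); y0=np.degrees(np.arctan2(R[1,0],R[0,0]))
    r=0 if yaw is None else -np.radians((yaw-y0+180)%360-180)
    rows=max(np.linalg.norm(s)/.0417,abs(np.degrees(r))/7.16)
    print('shares',np.round(s/.3,3),'roll %.3f'%(r/.5),'rows %.1f'%rows)
E
cat > go.py <<'E'
import sys; from h import *
a=[float(x) for x in sys.argv[1:]]
p,R=st()
shares(p,R,a[:3],a[3] if len(a)>3 else None)
E
python3 go.py .40 -.46 .30 -50
```

```text
t 1.80 p [ 148.5 -658.5  222.6] yaw -77.3 tilt z [ 0. -0. -1.] F [ 0.3 -0.4 -0.2] w 87.0 q [ 1.32  0.47 -0.05  1.53  0.02  1.14 -0.08]
shares [-0.461 -0.963 -0.258] roll -0.953 rows 7.9
```

play_rows:
  xyz:
    - [-0.46,-0.96,-0.26]
    - [-0.46,-0.96,-0.26]
    - [-0.46,-0.96,-0.26]
    - [-0.46,-0.96,-0.26]
    - [-0.46,-0.96,-0.26]
    - [-0.46,-0.96,-0.26]
    - [-0.46,-0.96,-0.26]
    - [-0.46,-0.96,-0.26]
  roll: [-0.95,-0.95,-0.95,-0.95,-0.95,-0.95,-0.95,-0.95]
  jaw: 0

```text
t: 2.47
eef_pos: [0.4012, -0.4584, 0.3016]
ee_rot: [[0.643, -0.766, 0.001], [-0.766, -0.643, -0.0], [0.001, -0.001, -1.0]]
contact_force: [0.5, 0.0, 0.8]
width: 0.0869
```

```bash
python3 go.py .50 -.17 .30 -22
```

```text
t 2.47 p [ 401.2 -458.4  301.6] yaw -50.0 tilt z [ 0.001 -0.    -1.   ] F [0.5 0.  0.8] w 86.9 q [ 0.98  0.32 -0.26  1.58  0.08  1.25 -0.17]
shares [-0.525 -0.87   0.005] roll -0.977 rows 7.3
```

play_rows:
  xyz:
    - [-0.525,-0.87,0]
    - [-0.525,-0.87,0]
    - [-0.525,-0.87,0]
    - [-0.525,-0.87,0]
    - [-0.525,-0.87,0]
    - [-0.525,-0.87,0]
    - [-0.525,-0.87,0]
    - [-0.525,-0.87,0]
  roll: [-0.98,-0.98,-0.98,-0.98,-0.98,-0.98,-0.98,-0.98]

```text
t: 3.13
eef_pos: [0.5016, -0.1628, 0.3024]
ee_rot: [[0.931, -0.365, 0.003], [-0.365, -0.931, 0.002], [0.002, -0.003, -1.0]]
contact_force: [0.9, 0.8, 1.4]
width: 0.0872
```

```bash
python3 go.py .53 0.05 .30 8.9
python3 - <<'E'
from h import *
c=cam('wrist'); save(c,'w1.png'); np.savez('/tmp/w1.npz',**c)
E
```

```text
t 3.13 p [ 501.6 -162.8  302.4] yaw -21.4 tilt z [ 0.003  0.002 -1.   ] F [0.9 0.8 1.4] w 87.2 q [ 0.68  0.2  -0.52  1.75  0.1   1.21 -0.24]
shares [-0.171 -0.695  0.01 ] roll -1.059 rows 5.1
```

View pics/w1.png

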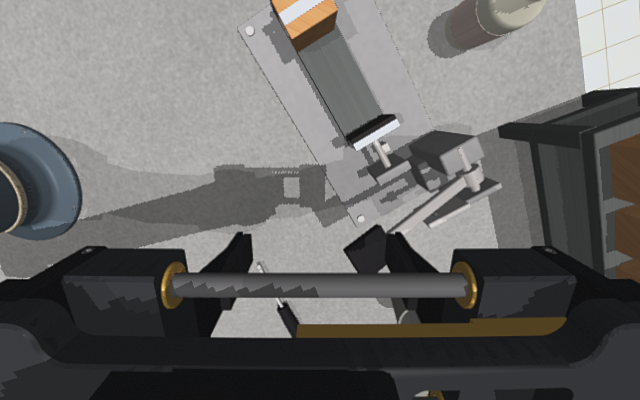

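The wrist view shows the jig from above: base corners at (240,28) and (361,219), carton_c at (305,20) and the jaw at (375,135). I'll refine the jig fit from it.

```bash
cat > jf.py <<'E'
from fit import *
def loc(p,Q):
    c,s=np.cos(p[2]),np.sin(p[2]); d=Q[:,:2]-p[:2]; return np.stack([c*d[:,0]+s*d[:,1],-s*d[:,0]+c*d[:,1]],1)
def toW(p,q):
    c,s=np.cos(p[2]),np.sin(p[2]); return np.array([[p[0]+c*a-s*b,p[1]+s*a+c*b,z] for a,b,z in q])
def rep(c,p):
    P=cloud(c)[0]; L=loc(p,P)*1000; z=P[:,2]*1000
    for n,(x0,x1,y0,y1,lo,hi) in dict(carton=(-50,50,40,98,110,119),stop=(-50,50,96,130,122,135),jaw=(-50,50,-130,-50,108,116),pad=(-120,-40,-230,-150,165,215),shelf=(-60,60,-60,130,37,43),base=(-120,130,-260,160,6,14)).items():
        m=(L[:,0]>x0)&(L[:,0]<x1)&(L[:,1]>y0)&(L[:,1]<y1)&(z>lo)&(z<hi)
        if m.sum()>5:
            r=cv2.minAreaRect(L[m].astype(np.float32)); print(n,m.sum(),np.percentile(L[m],[1,50,99],axis=0).T.round(1).tolist(),np.median(z[m]).round(1),[np.round(r[0],1),np.round(r[1],1),round(r[2],1)])
E
python3 - <<'E'
from jf import *
c=dict(np.load('/tmp/w1.npz')); p=np.load('/tmp/jig.npy'); 
P=cloud(c)[0]; b=P[abs(P[:,2])<.006]; print('bench',np.median(b[:,2]))
rep(c,p)
im=cv2.resize(c['img'][:,:,::-1],None,fx=1.25,fy=1.25)
for q in ([(-.09,-.235,.01),(.1,-.235,.01),(.1,.135,.01),(-.09,.135,.01)],[(-.032,-.1,.04),(.032,-.1,.04),(.032,.125,.04),(-.032,.125,.04)],[(-.03,.055,.115),(.03,.055,.115),(.03,.1,.115),(-.03,.1,.115)]):
    cv2.polylines(im,[np.int32(1.25*proj(c,toW(p,q)))],True,(0,255,0),1)
cv2.imwrite('pics/w1f.png',im)
E
```

```text
bench -0.0004897843877118575
carton 1594 [[-34.9, -13.2, 23.4], [53.5, 67.6, 94.4]] 114.7 [array([-5.3, 74.7]), array([42.8, 60.8]), 88.3]
jaw 664 [[-31.1, 0.1, 30.1], [-94.5, -86.3, -78.6]] 111.5 [array([ -0.5, -86.8]), array([62.4, 16.5]), 0.4]
pad 1479 [[-98.1, -75.0, -42.8], [-210.1, -182.2, -166.9]] 190.2 [array([ -69.6, -189.2]), array([59.1, 45.6]), 0.7]
shelf 3914 [[-32.9, -0.9, 30.2], [-58.8, 0.0, 53.9]] 39.5 [array([-2. , 32.6]), array([ 65.2, 186.1]), 1.1]
base 16864 [[-90.0, -34.2, 96.4], [-229.4, -41.3, 128.7]] 9.6 [array([  4. , -49.6]), array([190.4, 370.6]), 0.5]
```

View pics/w1f.png

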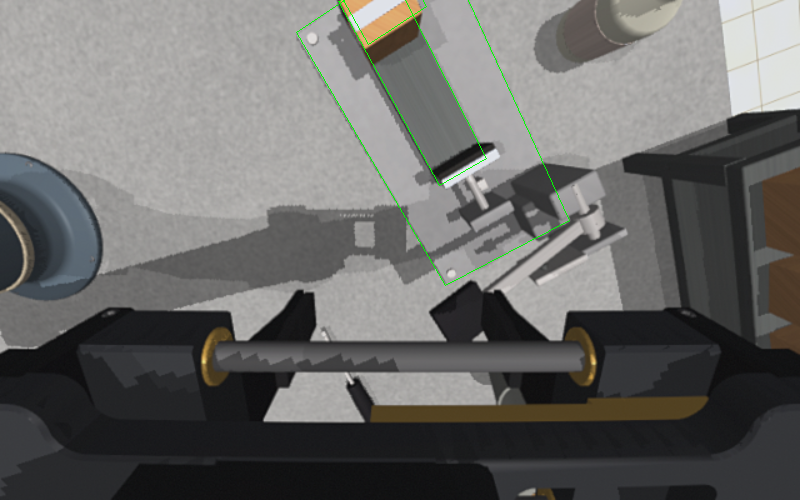

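```bash
python3 -c "
import numpy as np; np.save('/tmp/jig.npy',[.5757,-.0468,.163])"; python3 go.py .46 0.09 .30 -3
```

```text
t 3.18 p [ 502.2 -161.6  302.4] yaw -21.3 tilt z [ 0.004  0.002 -1.   ] F [0.2 1.3 0.5] w 86.9 q [ 0.68  0.2  -0.52  1.75  0.1   1.21 -0.24]
shares [-0.435 -0.731  0.01 ] roll -0.638 rows 6.1
```

play_rows:
  xyz:
    - [-0.435,-0.73,0]
    - [-0.435,-0.73,0]
    - [-0.435,-0.73,0]
    - [-0.435,-0.73,0]
    - [-0.435,-0.73,0]
    - [-0.435,-0.73,0]
    - [-0.435,-0.73,0]
    - [-0.435,-0.73,0]
  roll: [-0.64,-0.64,-0.64,-0.64,-0.64,-0.64,-0.64,-0.64]

```text
t: 3.85
eef_pos: [0.459, 0.0941, 0.3036]
ee_rot: [[0.999, -0.044, 0.005], [-0.044, -0.999, 0.003], [0.005, -0.004, -1.0]]
contact_force: [-0.1, -0.8, 0.3]
width: 0.0872
```

Run:
```python
from h import *
p,R=st()
c=cam('wrist'); save(c,'w2.png'); np.savez('/tmp/w2.npz',**c)
for d in silhouettes('wrist','carton_a'):
    P,u,v=cloud(c,d['pixels']); T=P[(P[:,2]>.07)&(P[:,2]<.08)]
    print(d['conf'],d['rect'],len(T))
    if len(T)>30: print([np.round(x,1) for x in cv2.minAreaRect((T[:,:2]*1000).astype(np.float32))], np.median(T[:,2]))
```

```text
t 3.85 p [459.   94.1 303.6] yaw -2.5 tilt z [ 0.005  0.003 -1.   ] F [-0.1 -0.8  0.3] w 87.2 q [ 0.41  0.11 -0.75  1.86  0.08  1.19 -0.41]
0.9 [388.3, 0.0, 72.6, 67.1] 1874
[array([609.8, 278. ]), array([45.3, 60.4]), np.float64(57.3)] 0.0746620908630929
0.75 [263.3, 65.9, 46.7, 39.4] 1678
[array([423. , 216.9]), array([45.6, 59.8]), np.float64(86.7)] 0.0746062333714446
0.63 [366.5, 201.1, 49.2, 40.7] 21
```

View pics/w2.png

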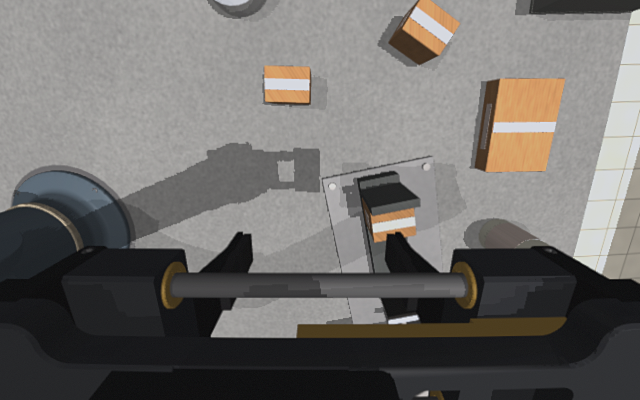

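```bash
python3 go.py .423 .217 .14 -3.3
```

```text
t 3.95 p [460.2  89.2 303. ] yaw -2.9 tilt z [ 0.004  0.002 -1.   ] F [ 0.6 -1.4  0.4] w 87.1 q [ 0.41  0.11 -0.75  1.86  0.08  1.2  -0.41]
shares [-0.148 -0.418  0.543] roll 0.013 rows 5.0
```

play_rows:
  xyz:
    - [-0.148,-0.418,0.543]
    - [-0.148,-0.418,0.543]
    - [-0.148,-0.418,0.543]
    - [-0.148,-0.418,0.543]
    - [-0.148,-0.418,0.543]
    - [-0.148,-0.418,0.543]
    - [-0.148,-0.418,0.543]
  roll: [0.013,0.013,0.013,0.013,0.013,0.013,0.013]

```text
t: 4.53
eef_pos: [0.4221, 0.216, 0.1382]
ee_rot: [[0.998, -0.057, -0.0], [-0.057, -0.998, -0.0], [-0.0, 0.0, -1.0]]
contact_force: [0.3, -0.6, 1.2]
width: 0.0864
```

```bash
python3 go.py .423 .217 .034 -3.3
```

```text
t 4.53 p [422.1 216.  138.2] yaw -3.3 tilt z [-0. -0. -1.] F [ 0.3 -0.6  1.2] w 86.4 q [ 0.09  0.34 -0.77  2.05  0.31  0.86 -0.92]
shares [ 0.003 -0.004  0.347] roll 0.001 rows 2.5
```

play_rows:
  xyz:
    - [0.003,-0.004,0.12]
    - [0.003,-0.004,0.24]
    - [0.003,-0.004,0.347]
    - [0.003,-0.004,0.347]
    - [0.003,-0.004,0.347]
  roll: [0,0,0,0,0]

```text
t: 4.95
eef_pos: [0.4241, 0.2152, 0.0343]
ee_rot: [[0.998, -0.06, -0.001], [-0.06, -0.998, -0.002], [-0.001, 0.002, -1.0]]
contact_force: [-0.1, 0.1, 0.2]
width: 0.087
```

play_rows:
  xyz:
    - [0,0,0]
    - [0,0,0]
    - [0,0,0]
    - [0,0,0]
    - [0,0,0]
    - [0,0,0]
  roll: [0,0,0,0,0,0]
  jaw: 1
  grip_force: 20

```text
t: 5.45
eef_pos: [0.4242, 0.2152, 0.0351]
ee_rot: [[0.998, -0.06, -0.0], [-0.06, -0.998, -0.002], [-0.0, 0.002, -1.0]]
contact_force: [-1.8, -1.7, 7.5]
width: 0.0601
```

```bash
python3 go.py .423 .217 .19 -3.3
```

```text
t 5.45 p [424.2 215.2  35.1] yaw -3.5 tilt z [-0.    -0.002 -1.   ] F [-1.8 -1.7  7.5] w 60.1 q [-0.03  0.5  -0.65  2.13  0.5   0.66 -1.09]
shares [-0.005 -0.005 -0.516] roll -0.005 rows 3.7
```

play_rows:
  xyz:
    - [0,0,-0.1]
    - [0,0,-0.25]
    - [0,0,-0.4]
    - [0,0,-0.52]
    - [0,0,-0.52]
    - [0,0,-0.52]
  roll: [0,0,0,0,0,0]

```text
t: 5.95
eef_pos: [0.4255, 0.2162, 0.1933]
ee_rot: [[0.998, -0.061, 0.005], [-0.061, -0.998, -0.001], [0.005, 0.001, -1.0]]
contact_force: [0.4, -0.2, -1.4]
width: 0.0598
```

```bash
cat > gj.py <<'E'
import sys; from jf import *
a=[float(x) for x in sys.argv[1:]]
pj=np.load('/tmp/jig.npy'); w=toW(pj,[(a[0]/1000,a[1]/1000,a[2]/1000)])[0]
p,R=st(); L=loc(pj,p[None])[0]*1000; print('jig now',L.round(1),'target w',w)
shares(p,R,w,np.degrees(pj[2])+(a[3] if len(a)>3 else 0))
E
python3 gj.py -3 25.7 190
```

```text
t 5.95 p [425.5 216.2 193.3] yaw -3.5 tilt z [ 0.005 -0.001 -1.   ] F [ 0.4 -0.2 -1.4] w 59.8 q [ 0.14  0.27 -0.82  1.99  0.24  0.98 -0.86]
jig now [-105.5  283.8] target w [ 0.5686 -0.0219  0.19  ]
shares [0.524 0.763 0.014] roll -0.447 rows 6.7
```

play_rows:
  xyz:
    - [0.524,0.763,0.0]
    - [0.524,0.763,0.0]
    - [0.524,0.763,0.0]
    - [0.524,0.763,0.0]
    - [0.524,0.763,0.0]
    - [0.524,0.763,0.0]
    - [0.524,0.763,0.0]
    - [0.524,0.763,0.0]
  roll: [-0.447,-0.447,-0.447,-0.447,-0.447,-0.447,-0.447,-0.447]

```text
t: 6.62
eef_pos: [0.5702, -0.0311, 0.1907]
ee_rot: [[0.989, 0.151, 0.002], [0.151, -0.989, -0.004], [0.001, 0.004, -1.0]]
contact_force: [-0.3, -0.7, -3.0]
width: 0.0602
```

play_rows:
  xyz:
    - [0,0,0]
    - [0,0,0]
  roll: [0,0]

```text
t: 6.78
eef_pos: [0.5687, -0.0327, 0.1878]
ee_rot: [[0.989, 0.149, -0.004], [0.149, -0.989, -0.005], [-0.004, 0.004, -1.0]]
contact_force: [-0.4, -0.8, -1.7]
width: 0.0601
```

```bash
python3 gj.py -3 25.7 78
python3 - <<'E'
from jf import *
c=cam('wrist'); save(c,'w3.png'); rep(c,np.load('/tmp/jig.npy'))
E
```

```text
t 6.78 p [568.7 -32.7 187.8] yaw 8.6 tilt z [-0.004 -0.005 -1.   ] F [-0.4 -0.8 -1.7] w 60.1 q [ 0.53  0.43 -0.72  1.79  0.33  1.05 -0.16]
jig now [-4.6 15. ] target w [ 0.5686 -0.0219  0.078 ]
shares [ 0.006 -0.037  0.366] roll -0.027 rows 2.6
carton 3856 [[-32.7, -3.0, 25.9], [53.8, 76.7, 97.6]] 114.7 [array([-3.4, 75.5]), array([44.9, 60.4]), 89.2]
stop 1437 [[-32.0, -0.3, 30.6], [100.1, 106.2, 112.0]] 129.5 [array([ -0.7, 106.1]), array([64.2, 12.1]), 0.1]
shelf 2241 [[-31.7, -0.2, 31.1], [3.3, 27.6, 124.9]] 39.6 [array([-0.5, 64. ]), array([ 64.3, 122.8]), 0.2]
base 13101 [[-89.3, 44.9, 98.3], [-200.7, 55.3, 134.5]] 9.5 [array([  4.9, -35.6]), array([191.2, 342.8]), 0.2]
```

View pics/w3.png

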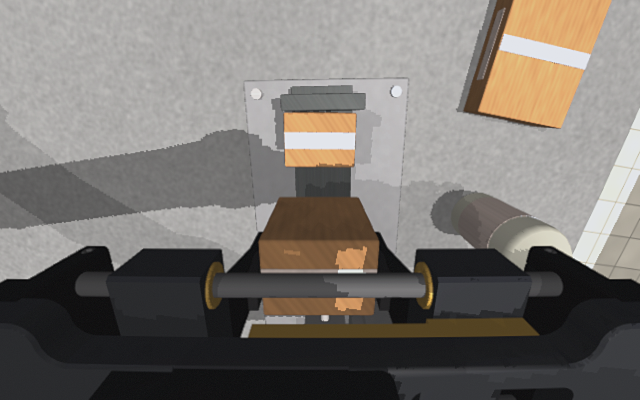

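The view shows the held carton at (320,255), carton_c at (320,140) near the stop plate at (322,100), and clear shelf between them.

```bash
cat > held.py <<'E'
from jf import *
p,R=st(); c=cam('wrist'); pj=np.load('/tmp/jig.npy'); P=cloud(c)[0]; T=(P-p)@R*1000  # tool coords
m=(abs(T[:,0])<26)&(T[:,1]<-10)&(T[:,1]>-40)&(T[:,2]<30)&(T[:,2]>-35)
q=T[m]; print(len(q),'face y vs z,x', np.linalg.lstsq(np.c_[q[:,0],q[:,2],np.ones(len(q))],q[:,1],rcond=None)[0], 'z range',np.percentile(q[:,2],[1,99]),'y',np.percentile(q[:,1],[5,50,95]))
E
python3 held.py; python3 gj.py -3 25.7 90
```

```text
t 6.83 p [568.7 -31.2 188.5] yaw 8.7 tilt z [-0.003 -0.004 -1.   ] F [ 0.4  0.3 -2.1] w 59.9 q [ 0.53  0.42 -0.72  1.8   0.32  1.05 -0.16]
3262 face y vs z,x [  0.002    0.0085 -23.6429] z range [-34.6818  28.8741] y [-24.2812 -23.6773 -23.2182]
t 6.88 p [568.9 -30.2 189.2] yaw 8.8 tilt z [-0.001 -0.004 -1.   ] F [ 0.4  0.7 -2. ] w 59.8 q [ 0.53  0.42 -0.72  1.79  0.32  1.05 -0.16]
jig now [-4.  17.5] target w [ 0.5686 -0.0219  0.09  ]
shares [ 0.004 -0.029  0.331] roll -0.020 rows 2.4
```

play_rows:
  xyz:
    - [0.004,-0.029,0.05]
    - [0.004,-0.029,0.12]
    - [0.004,-0.029,0.22]
    - [0.004,-0.029,0.33]
    - [0.004,-0.029,0.345]
    - [0.004,-0.029,0.345]
    - [0.004,-0.029,0.345]
  roll: [-0.02,-0.02,-0.02,-0.02,-0.02,-0.02,-0.02]

```text
t: 7.47
eef_pos: [0.5691, -0.0206, 0.0868]
ee_rot: [[0.987, 0.164, -0.0], [0.164, -0.987, -0.003], [-0.001, 0.003, -1.0]]
contact_force: [0.1, 0.8, -0.7]
width: 0.06
```

```bash
python3 held.py; python3 gj.py -3 26.4 75.5
```

```text
t 7.47 p [569.1 -20.6  86.8] yaw 9.4 tilt z [-0.    -0.003 -1.   ] F [ 0.1  0.8 -0.7] w 60.0 q [ 0.46  0.54 -0.66  1.89  0.44  0.86 -0.26]
3615 face y vs z,x [  0.0043   0.1678 -25.2288] z range [-34.6301 -19.0909] y [-39.0025 -30.1031 -22.6794]
t 7.52 p [569.9 -20.8  87.6] yaw 9.4 tilt z [ 0.002 -0.003 -1.   ] F [ 0.3  0.2 -0.8] w 59.8 q [ 0.46  0.54 -0.66  1.89  0.44  0.86 -0.26]
jig now [-1.5 26.6] target w [ 0.5685 -0.0212  0.0755]
shares [-0.005  0.     0.04 ] roll 0.002 rows 0.3
```

play_rows:
  xyz:
    - [-0.005,0,0.02]
    - [-0.005,0,0.04]
    - [-0.005,0,0.04]
    - [-0.005,0,0.04]
  roll: [0,0,0,0]

```text
t: 7.85
eef_pos: [0.5683, -0.0212, 0.0757]
ee_rot: [[0.987, 0.163, 0.002], [0.163, -0.987, -0.003], [0.001, 0.004, -1.0]]
contact_force: [0.4, 0.5, -2.1]
width: 0.0602
```

```bash
python3 gj.py -3 26.4 75.5
```

```text
t 7.85 p [568.3 -21.2  75.7] yaw 9.4 tilt z [ 0.002 -0.003 -1.   ] F [ 0.4  0.5 -2.1] w 60.2 q [ 0.45  0.56 -0.65  1.9   0.45  0.84 -0.28]
jig now [-3.1 26.5] target w [ 0.5685 -0.0212  0.0755]
shares [0.    0.    0.001] roll 0.001 rows 0.0
```

Not touching yet (still −2 N), so I'll go down 1.5 mm and then open.

play_rows:
  xyz:
    - [0,0,0.005]
    - [0,0,0.005]
    - [0,0,0.005]
  roll: [0,0,0]

```text
t: 8.1
eef_pos: [0.5687, -0.0212, 0.0748]
ee_rot: [[0.987, 0.163, 0.003], [0.163, -0.987, -0.004], [0.002, 0.004, -1.0]]
contact_force: [-0.2, 0.3, 1.8]
width: 0.0597
```

play_rows:
  xyz:
    - [0,0,0]
    - [0,0,0]
    - [0,0,0]
    - [0,0,0]
    - [0,0,0]
    - [0,0,0]
  roll: [0,0,0,0,0,0]
  jaw: 0

```text
t: 8.6
eef_pos: [0.5687, -0.0212, 0.0747]
ee_rot: [[0.987, 0.163, 0.002], [0.163, -0.987, -0.004], [0.002, 0.004, -1.0]]
contact_force: [0.1, 0.8, -0.3]
width: 0.0856
```

play_rows:
  xyz:
    - [0,0,-0.1]
    - [0,0,-0.25]
    - [0,0,-0.4]
    - [0,0,-0.5]
    - [0,0,-0.5]
    - [0,0,-0.5]
  roll: [0,0,0,0,0,0]

```text
t: 9.1
eef_pos: [0.5696, -0.0204, 0.2271]
ee_rot: [[0.987, 0.163, 0.008], [0.163, -0.987, -0.004], [0.007, 0.006, -1.0]]
contact_force: [-0.3, -0.0, -0.6]
width: 0.0872
```

```bash
python3 go.py .61 .277 .22 -20
```

```text
t 9.10 p [569.6 -20.4 227.1] yaw 9.4 tilt z [ 0.008 -0.004 -1.   ] F [-0.3 -0.  -0.6] w 87.2 q [ 0.54  0.38 -0.75  1.76  0.3   1.11 -0.14]
shares [ 0.294 -0.957  0.02 ] roll 1.025 rows 7.2
```

play_rows:
  xyz:
    - [0.29,-0.95,0.02]
    - [0.29,-0.95,0.02]
    - [0.29,-0.95,0.02]
    - [0.29,-0.95,0.02]
    - [0.29,-0.95,0.02]
    - [0.29,-0.95,0.02]
    - [0.29,-0.95,0.02]
    - [0.29,-0.95,0.02]
  roll: [1,1,1,1,1,1,1,1]

```text
t: 9.77
eef_pos: [0.6064, 0.2827, 0.2179]
ee_rot: [[0.947, -0.322, 0.004], [-0.322, -0.947, -0.0], [0.004, -0.001, -1.0]]
contact_force: [0.3, 1.1, -0.0]
width: 0.0868
```

```bash
python3 go.py .6098 .278 .135 -32.7
```

```text
t 9.77 p [606.4 282.7 217.9] yaw -18.8 tilt z [ 0.004 -0.    -1.   ] F [ 0.3  1.1 -0. ] w 86.8 q [-0.06  0.54 -0.65  1.53  0.35  1.18 -1.11]
shares [0.015 0.011 0.276] roll 0.486 rows 2.0
```

play_rows:
  xyz:
    - [0.015,0.011,0.276]
    - [0.015,0.011,0.276]
    - [0.015,0.011,0.276]
    - [0.015,0.011,0.276]
    - [0.015,0.011,0.276]
  roll: [0.486,0.486,0.486,0.486,0.486]

```text
t: 10.18
eef_pos: [0.6103, 0.2781, 0.1358]
ee_rot: [[0.842, -0.539, 0.004], [-0.539, -0.842, 0.0], [0.003, -0.002, -1.0]]
contact_force: [0.4, -1.0, 0.6]
width: 0.0871
```

```bash
python3 go.py .6098 .278 .034 -32.7
```

```text
t 10.18 p [610.3 278.1 135.8] yaw -32.6 tilt z [ 0.004  0.    -1.   ] F [ 0.4 -1.   0.6] w 87.1 q [-0.11  0.61 -0.57  1.61  0.37  1.03 -1.35]
shares [-0.002  0.002  0.339] roll 0.003 rows 2.4
```

play_rows:
  xyz:
    - [0,0,0.12]
    - [0,0,0.24]
    - [0,0,0.34]
    - [0,0,0.34]
    - [0,0,0.34]
  roll: [0,0,0,0,0]

```text
t: 10.6
eef_pos: [0.6114, 0.2781, 0.0351]
ee_rot: [[0.843, -0.539, 0.005], [-0.539, -0.843, 0.001], [0.003, -0.003, -1.0]]
contact_force: [1.0, 0.1, 0.5]
width: 0.087
```

play_rows:
  xyz:
    - [0,0,0]
    - [0,0,0]
    - [0,0,0]
    - [0,0,0]
    - [0,0,0]
    - [0,0,0]
  roll: [0,0,0,0,0,0]
  jaw: 1
  grip_force: 20

```text
t: 11.1
eef_pos: [0.6114, 0.2788, 0.0363]
ee_rot: [[0.843, -0.538, 0.005], [-0.538, -0.843, 0.002], [0.003, -0.004, -1.0]]
contact_force: [-1.6, -0.9, 5.3]
width: 0.0597
```

play_rows:
  xyz:
    - [0,0,-0.1]
    - [0,0,-0.25]
    - [0,0,-0.4]
    - [0,0,-0.55]
    - [0,0,-0.55]
    - [0,0,-0.55]
  roll: [0,0,0,0,0,0]

```text
t: 11.6
eef_pos: [0.6123, 0.2798, 0.2054]
ee_rot: [[0.843, -0.538, 0.012], [-0.539, -0.843, 0.005], [0.008, -0.01, -1.0]]
contact_force: [0.1, 0.5, -3.1]
width: 0.06
```

```bash
python3 held.py; python3 gj.py -3 20 190 -15
```

```text
t 11.60 p [612.3 279.8 205.4] yaw -32.6 tilt z [ 0.012  0.005 -1.   ] F [ 0.1  0.5 -3.1] w 60.0 q [-0.09  0.54 -0.6   1.54  0.33  1.14 -1.32]
3316 face y vs z,x [  0.0114   0.0162 -21.0307] z range [-34.5924  28.9453] y [-21.9133 -21.1382 -20.4651]
t 11.65 p [610.8 278.5 201.9] yaw -32.6 tilt z [ 0.007  0.002 -1.   ] F [-0.9 -0.9 -2.9] w 60.0 q [-0.09  0.54 -0.6   1.55  0.33  1.14 -1.32]
jig now [ 87.4 315.3] target w [ 0.5695 -0.0276  0.19  ]
shares [0.433 0.934 0.037] roll -0.940 rows 7.4
```

play_rows:
  xyz:
    - [0.433,0.934,0.02]
    - [0.433,0.934,0.02]
    - [0.433,0.934,0.02]
    - [0.433,0.934,0.02]
    - [0.433,0.934,0.02]
    - [0.433,0.934,0.02]
    - [0.433,0.934,0.02]
    - [0.433,0.934,0.02]
  roll: [-0.94,-0.94,-0.94,-0.94,-0.94,-0.94,-0.94,-0.94]

```text
t: 12.32
eef_pos: [0.566, -0.0362, 0.1908]
ee_rot: [[0.994, -0.107, -0.002], [-0.107, -0.994, -0.003], [-0.001, 0.003, -1.0]]
contact_force: [0.4, -1.0, -2.2]
width: 0.0599
```

```bash
python3 gj.py -3 -30 192
```

```text
t 12.32 p [566.  -36.2 190.8] yaw -6.1 tilt z [-0.002 -0.003 -1.   ] F [ 0.4 -1.  -2.2] w 59.9 q [ 0.52  0.41 -0.69  1.8   0.3   1.04 -0.39]
jig now [-7.8 12.1] target w [ 0.5776 -0.0769  0.192 ]
shares [ 0.053  0.131 -0.004] roll -0.540 rows 2.2
```

play_rows:
  xyz:
    - [0.053,0.131,0]
    - [0.053,0.131,0]
    - [0.053,0.131,0]
    - [0.053,0.131,0]
    - [0.053,0.131,0]
  roll: [-0.54,-0.54,-0.54,-0.54,-0.54]

```text
t: 12.73
eef_pos: [0.5763, -0.0756, 0.189]
ee_rot: [[0.987, 0.162, -0.005], [0.162, -0.987, -0.001], [-0.005, -0.0, -1.0]]
contact_force: [-0.0, 0.5, -1.8]
width: 0.06
```

```bash
python3 - <<'E'
from jf import *
c=cam('wrist'); save(c,'w4.png'); pj=np.load('/tmp/jig.npy'); rep(c,pj)
P=cloud(c)[0]; L=loc(pj,P)*1000; z=P[:,2]*1000
m=(abs(L[:,0])<50)&(L[:,1]>0)&(L[:,1]<53)&(z>110)&(z<119)
print(cv2.minAreaRect(L[m].astype(np.float32)))
E
python3 gj.py -3 -19 90
```

```text
carton 5445 [[-32.6, -3.3, 26.1], [40.3, 71.5, 97.2]] 114.6 [array([-3. , 69.1]), array([61.3, 57.8]), 0.0]
stop 1889 [[-32.0, -0.5, 30.9], [99.8, 105.4, 112.0]] 129.4 [array([ -0.5, 105.9]), array([64.8, 12.7]), 0.0]
shelf 1707 [[-31.5, -0.8, 30.9], [-43.7, -25.1, 52.6]] 39.6 [array([-0.4,  4.3]), array([64.1, 96.8]), 0.0]
base 15877 [[-89.2, 49.2, 98.3], [-104.0, 36.3, 133.0]] 9.5 [array([  4.9, -48.6]), array([191. , 368.7]), 0.2]
((-2.637208938598633, 28.22332763671875), (45.155086517333984, 60.213905334472656), 88.93155670166016)
t 12.78 p [576.7 -75.2 189.6] yaw 9.4 tilt z [-0.004 -0.001 -1.   ] F [-0.6  1.3 -1.9] w 60.2 q [ 0.61  0.45 -0.74  1.76  0.34  1.06 -0.08]
jig now [ -3.7 -28.1] target w [ 0.5758 -0.066   0.09  ]
shares [ 0.004 -0.031  0.332] roll 0.003 rows 2.4
```

View pics/w4.png

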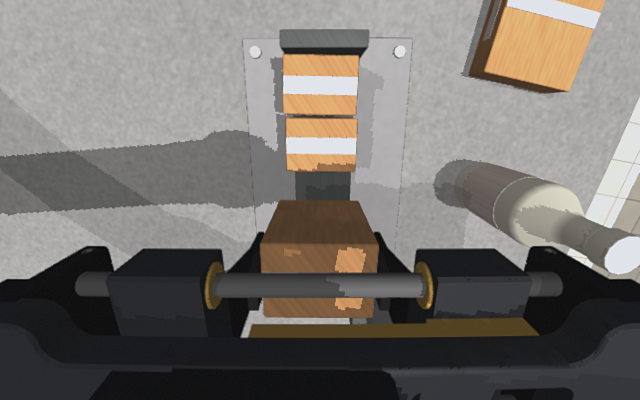

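The wrist view shows the placed carton upright and square at (320,145), next to carton_c at (320,85). I'll lower the third one.

play_rows:
  xyz:
    - [0.004,-0.031,0.05]
    - [0.004,-0.031,0.12]
    - [0.004,-0.031,0.22]
    - [0.004,-0.031,0.33]
    - [0.004,-0.031,0.345]
    - [0.004,-0.031,0.345]
    - [0.004,-0.031,0.345]
  roll: [0,0,0,0,0,0,0]

```text
t: 13.37
eef_pos: [0.5767, -0.0647, 0.0871]
ee_rot: [[0.986, 0.165, -0.003], [0.165, -0.986, -0.001], [-0.003, 0.0, -1.0]]
contact_force: [0.7, -0.0, -1.6]
width: 0.0597
```

```bash
python3 gj.py -3 -18.5 76.5
```

```text
t 13.37 p [576.7 -64.7  87.1] yaw 9.5 tilt z [-0.003 -0.001 -1.   ] F [ 0.7 -0.  -1.6] w 59.7 q [ 0.54  0.56 -0.68  1.86  0.45  0.88 -0.19]
jig now [ -1.9 -17.8] target w [ 0.5757 -0.0655  0.0765]
shares [-0.003  0.002  0.036] roll 0.005 rows 0.3
```

play_rows:
  xyz:
    - [-0.003,0.002,0.02]
    - [-0.003,0.002,0.036]
    - [-0.003,0.002,0.039]
    - [-0.003,0.002,0.039]
  roll: [0,0,0,0]

```text
t: 13.7
eef_pos: [0.5765, -0.0654, 0.0764]
ee_rot: [[0.986, 0.165, -0.001], [0.165, -0.986, -0.001], [-0.001, 0.001, -1.0]]
contact_force: [-0.6, -0.1, 0.4]
width: 0.0598
```

Contact is beginning (weight is off the wrist). One small nudge, then open and rise.

play_rows:
  xyz:
    - [0,0,0.003]
    - [0,0,0.003]
  roll: [0,0]

```text
t: 13.87
eef_pos: [0.5766, -0.0655, 0.0763]
ee_rot: [[0.986, 0.164, -0.001], [0.164, -0.986, -0.002], [-0.001, 0.001, -1.0]]
contact_force: [-2.3, -0.7, 5.3]
width: 0.0596
```

play_rows:
  xyz:
    - [0,0,0]
    - [0,0,0]
    - [0,0,0]
    - [0,0,0]
    - [0,0,0]
    - [0,0,0]
  roll: [0,0,0,0,0,0]
  jaw: 0

```text
t: 14.37
eef_pos: [0.5766, -0.0655, 0.0762]
ee_rot: [[0.986, 0.164, -0.001], [0.164, -0.986, -0.002], [-0.001, 0.001, -1.0]]
contact_force: [0.1, 0.0, 0.5]
width: 0.0853
```

play_rows:
  xyz:
    - [0,0,-0.1]
    - [0,0,-0.25]
    - [0,0,-0.4]
    - [0,0,-0.6]
    - [0,0,-0.65]
    - [0,0,-0.65]
    - [0,0,-0.65]
  roll: [0,0,0,0,0,0,0]

```text
t: 14.95
eef_pos: [0.5782, -0.0649, 0.274]
ee_rot: [[0.986, 0.164, 0.005], [0.164, -0.986, -0.003], [0.004, 0.003, -1.0]]
contact_force: [-0.1, -0.0, -0.7]
width: 0.0873
```

```bash
python3 gj.py -79 -190 270
```

```text
t 14.95 p [578.2 -64.9 274. ] yaw 9.5 tilt z [ 0.005 -0.003 -1.   ] F [-0.1 -0.  -0.7] w 87.3 q [ 0.63  0.37 -0.78  1.67  0.28  1.21 -0.05]
jig now [ -0.5 -18.3] target w [ 0.5286 -0.2471  0.27  ]
shares [-0.263  0.572  0.014] roll 0.004 rows 4.5
```

play_rows:
  xyz:
    - [-0.263,0.572,0]
    - [-0.263,0.572,0]
    - [-0.263,0.572,0]
    - [-0.263,0.572,0]
    - [-0.263,0.572,0]
    - [-0.263,0.572,0]
    - [-0.263,0.572,0]
    - [-0.263,0.572,0]
  roll: [0,0,0,0,0,0,0,0]
  jaw: 1
  grip_force: 20

```text
t: 15.62
eef_pos: [0.5283, -0.2457, 0.2731]
ee_rot: [[0.986, 0.166, 0.003], [0.166, -0.986, -0.001], [0.003, 0.001, -1.0]]
contact_force: [0.7, 0.6, 0.7]
width: 0.0418
```

```bash
python3 - <<'E'
from jf import *
c=cam('wrist'); save(c,'w5.png'); pj=np.load('/tmp/jig.npy'); 
P=cloud(c)[0]; L=loc(pj,P)*1000; z=P[:,2]*1000
m=(abs(L[:,0])<50)&(L[:,1]>-60)&(L[:,1]<99)&(z>110)&(z<119)
print(cv2.minAreaRect(L[m].astype(np.float32)))
for a,b in [(-60,4),(4,52),(52,99)]:
    k=m&(L[:,1]>a)&(L[:,1]<b); print(cv2.minAreaRect(L[k].astype(np.float32)))
rep(c,pj)
c=cam('scene'); save(c,'s5.png'); im=c['img'][150:310,200:440,::-1]; cv2.imwrite('pics/s5z.png',cv2.resize(im,None,fx=3,fy=3,interpolation=cv2.INTER_CUBIC))
E
python3 gj.py -79 -190 200
```

```text
((-2.730745315551758, -18.835725784301758), (60.47392272949219, 48.639102935791016), 0.47635433077812195)
((-2.799539566040039, -20.13772964477539), (45.52316665649414, 60.679237365722656), 89.62794494628906)
((11.774569511413574, 5.315194129943848), (28.664901733398438, 0.5801387429237366), 0.4763542413711548)
((0.0, 0.0), (0.0, 0.0), 0.0)
jaw 888 [[-30.8, -0.6, 29.6], [-94.5, -86.3, -78.6]] 111.5 [array([ -0.1, -86.5]), array([61.7, 15.9]), 0.4]
pad 2567 [[-99.2, -74.5, -41.8], [-211.1, -187.7, -167.8]] 190.2 [array([ -70., -190.]), array([60.1, 45.2]), 0.5]
shelf 742 [[-32.1, -3.1, 30.5], [-59.6, -50.6, 6.4]] 39.5 [array([ -0.5, -22.1]), array([63.5, 74.8]), 0.4]
base 14971 [[-89.1, -29.4, 97.4], [-221.4, -90.1, 37.9]] 9.6 [array([  5. , -94.2]), array([190.4, 271.2]), 0.2]
t 15.72 p [ 529.  -244.9  273.8] yaw 9.7 tilt z [ 0.004 -0.001 -1.   ] F [ 0.4  1.5 -0. ] w 33.8 q [ 0.92  0.36 -0.73  1.67  0.25  1.21  0.3 ]
jig now [ -78.3 -187.9] target w [ 0.5286 -0.2471  0.2   ]
shares [-0.003  0.006  0.246] roll 0.011 rows 1.8
```

View pics/w5.png

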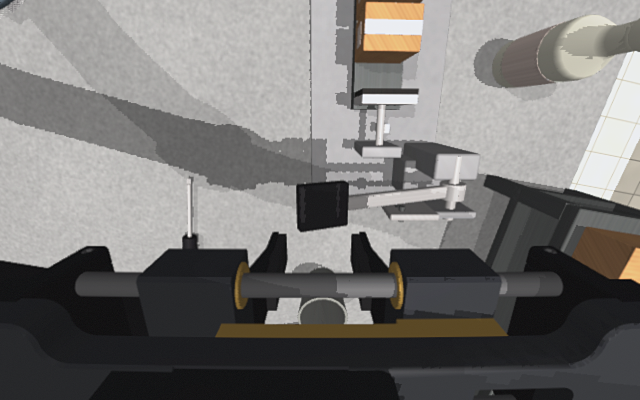

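View pics/s5z.png

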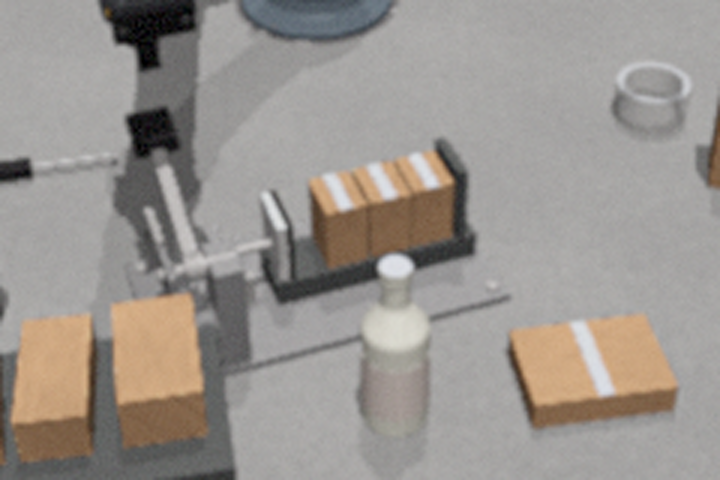

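Row of three looks right: third carton at jig (−2.8, −20.1), clear of the jaw, which is still at −79. Now the lever.

play_rows:
  xyz:
    - [-0.003,0.006,0.06]
    - [-0.003,0.006,0.12]
    - [-0.003,0.006,0.18]
    - [-0.003,0.006,0.22]
    - [-0.003,0.006,0.22]
    - [-0.003,0.006,0.22]
  roll: [0.011,0.011,0.011,0.011,0.011,0.011]

```text
t: 16.22
eef_pos: [0.5288, -0.2459, 0.2075]
ee_rot: [[0.986, 0.164, 0.004], [0.164, -0.986, -0.001], [0.003, 0.001, -1.0]]
contact_force: [-0.5, 0.4, 1.1]
width: 0.0015
```

```bash
python3 gj.py -79 -190 100
```

```text
t 16.22 p [ 528.8 -245.9  207.5] yaw 9.4 tilt z [ 0.004 -0.001 -1.   ] F [-0.5  0.4  1.1] w 1.5 q [ 0.9   0.42 -0.71  1.75  0.3   1.08  0.26]
jig now [ -78.6 -188.9] target w [ 0.5286 -0.2471  0.1   ]
shares [-0.003  0.003  0.358] roll 0.004 rows 2.6
```

play_rows:
  xyz:
    - [-0.003,0.003,0.025]
    - [-0.003,0.003,0.05]
    - [-0.003,0.003,0.075]
    - [-0.003,0.003,0.1]
    - [-0.003,0.003,0.125]
    - [-0.003,0.003,0.15]
    - [-0.003,0.003,0.175]
    - [-0.003,0.003,0.2]
  roll: [0,0,0,0,0,0,0,0]

```text
t: 16.88
eef_pos: [0.5265, -0.2479, 0.148]
ee_rot: [[0.987, 0.163, -0.001], [0.163, -0.987, -0.003], [-0.001, 0.002, -1.0]]
contact_force: [-7.1, -0.5, 9.4]
width: 0.0006
```

```bash
python3 gj.py -79 -190 110
```

```text
t 16.88 p [ 526.5 -247.9  148. ] yaw 9.4 tilt z [-0.001 -0.003 -1.   ] F [-7.1 -0.5  9.4] w 0.6 q [ 0.87  0.48 -0.68  1.81  0.36  0.98  0.21]
jig now [ -81.2 -190.5] target w [ 0.5286 -0.2471  0.11  ]
shares [ 0.007 -0.002  0.127] roll 0.001 rows 0.9
```

play_rows:
  xyz:
    - [0.003,-0.001,0.025]
    - [0.003,-0.001,0.05]
    - [0.004,-0.002,0.075]
    - [0.004,-0.002,0.1]
    - [0.004,-0.002,0.127]
    - [0.004,-0.002,0.127]
  roll: [0,0,0,0,0,0]

```text
t: 17.38
eef_pos: [0.5272, -0.2477, 0.1096]
ee_rot: [[0.987, 0.163, -0.001], [0.163, -0.987, -0.003], [-0.002, 0.003, -1.0]]
contact_force: [-2.0, -0.0, 6.7]
width: 0.0007
```

```bash
cat > lev.py <<'E'
from jf import *
import sys
pj=np.load('/tmp/jig.npy')
p,R=st()
for n in ['wrist','scene']:
    c=cam(n); save(c,sys.argv[1]+n+'.png'); P=cloud(c)[0]; L=loc(pj,P)*1000; z=P[:,2]*1000
    m=(abs(L[:,0])<28)&(L[:,1]>-95)&(L[:,1]<-25)&(z>108.5)&(z<113.3)
    if m.sum()>20: print(n,'jaw top y',m.sum(),np.percentile(L[m,1],[2,50,98]).round(1))
    # lever bar: between pad and hinge
    m=(L[:,0]>-40)&(L[:,0]<45)&(abs(L[:,1]+190)<16)&(z>60)&(z<190)
    if m.sum()>20:
        q=np.c_[L[m,0],z[m]]
        for k in range(4):
            a,b=np.polyfit(q[:,0],q[:,1],1); r=q[:,1]-a*q[:,0]-b; q=q[r>-3] if k<3 else q
        print(n,'bar',len(q),'slope angle',np.arctan(-a).round(3),'theta',(.35-np.arctan(-a)).round(3),'rms',r.std().round(2))
    for k,(x0,x1,y0,y1) in dict(row=(-50,50,-80,99)).items():
        m=(abs(L[:,0])<50)&(L[:,1]>y0)&(L[:,1]<y1)&(z>113.4)&(z<119)
        if m.sum()>20: print(n,'row',np.percentile(L[m],[1,50,99],axis=0).T.round(1).tolist())
im=cv2.imread('pics/'+sys.argv[1]+'scene.png')[150:310,200:440]; cv2.imwrite('pics/'+sys.argv[1]+'z.png',cv2.resize(im,None,fx=3,fy=3,interpolation=cv2.INTER_CUBIC))
E
python3 lev.py L1; python3 gj.py -79 -190 98.5
```

```text
t 17.38 p [ 527.2 -247.7  109.6] yaw 9.4 tilt z [-0.001 -0.003 -1.   ] F [-2.  -0.   6.7] w 0.7 q [ 0.85  0.53 -0.65  1.84  0.4   0.91  0.18]
wrist jaw top y 2033 [-59.9 -56.2 -52.1]
wrist bar 1117 slope angle 0.968 theta -0.618 rms 3.27
scene jaw top y 69 [-61.6 -51.6 -27.2]
scene bar 28 slope angle 1.045 theta -0.695 rms 3.49
scene row [[-32.8, -1.4, 29.6], [-56.9, 22.5, 98.0]]
t 17.48 p [ 527.  -247.7  110.4] yaw 9.4 tilt z [-0.002 -0.003 -1.   ] F [-4.5 -0.4  7. ] w 0.3 q [ 0.85  0.53 -0.65  1.84  0.4   0.91  0.18]
jig now [ -80.6 -190.4] target w [ 0.5286 -0.2471  0.0985]
shares [ 0.005 -0.001  0.04 ] roll 0.000 rows 0.3
```

View pics/L1z.png

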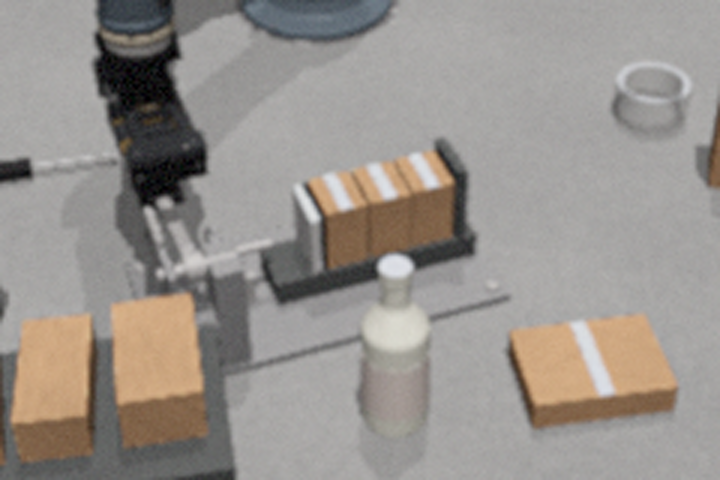

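View pics/L1wrist.png

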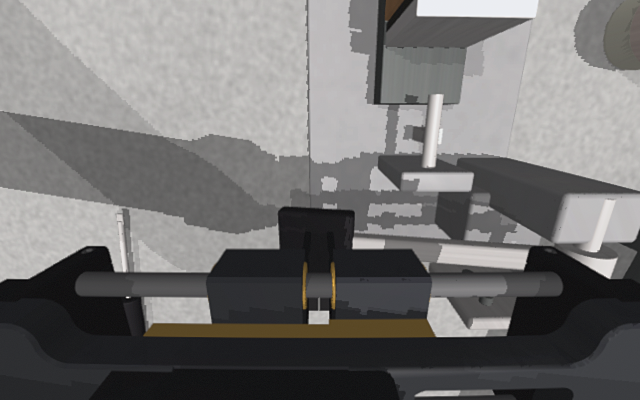

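The scene view shows the jaw just short of the cartons. The jaw's rear edge has moved from −94.5 to −60, which puts the lever near 0.52. I'll press on in small steps.

play_rows:
  xyz:
    - [0.002,0,0.01]
    - [0.002,0,0.02]
    - [0.003,0,0.03]
    - [0.003,0,0.036]
    - [0.003,0,0.036]
  roll: [0,0,0,0,0]

```text
t: 17.9
eef_pos: [0.5287, -0.2476, 0.1008]
ee_rot: [[0.987, 0.163, -0.001], [0.163, -0.987, -0.004], [-0.001, 0.004, -1.0]]
contact_force: [-3.1, 0.8, 8.5]
width: 0.0006
```

```bash
python3 lev.py L2; python3 gj.py -79 -190 95
```

```text
t 17.90 p [ 528.7 -247.6  100.8] yaw 9.4 tilt z [-0.001 -0.004 -1.   ] F [-3.1  0.8  8.5] w 0.6 q [ 0.84  0.54 -0.64  1.85  0.41  0.89  0.17]
wrist jaw top y 427 [-56.3 -55.6 -54.7]
wrist bar 1159 slope angle 1.019 theta -0.669 rms 3.97
scene jaw top y 62 [-57.2 -48.  -29.1]
scene bar 27 slope angle 0.996 theta -0.646 rms 4.25
scene row [[-32.4, -1.3, 29.5], [-50.4, 25.3, 98.3]]
t 18.00 p [ 528.6 -247.5  101. ] yaw 9.4 tilt z [-0.001 -0.004 -1.   ] F [-2.3  1.   7.4] w 0.3 q [ 0.84  0.54 -0.64  1.85  0.41  0.89  0.17]
jig now [ -79.  -190.4] target w [ 0.5286 -0.2471  0.095 ]
shares [ 0.    -0.002  0.02 ] roll 0.001 rows 0.1
```

play_rows:
  xyz:
    - [0,-0.001,0.01]
    - [0,-0.001,0.02]
    - [0,-0.001,0.025]
    - [0,-0.001,0.028]
    - [0,-0.001,0.028]
    - [0,-0.001,0.028]
  roll: [0,0,0,0,0,0]

```text
t: 18.5
eef_pos: [0.5299, -0.2473, 0.0947]
ee_rot: [[0.987, 0.163, 0.002], [0.163, -0.987, -0.006], [0.001, 0.006, -1.0]]
contact_force: [-2.1, 0.4, 11.2]
width: 0.0003
```

```bash
cat > lev2.py <<'E'
from jf import *
pj=np.load('/tmp/jig.npy'); st()
c=cam('wrist'); save(c,'L3w.png'); P,u,v=cloud(c); L=loc(pj,P)*1000; z=P[:,2]*1000
m=(abs(L[:,0])<28)&(L[:,1]>-75)&(L[:,1]<-40)&(z>90)&(z<107); print('jaw back face',m.sum(),np.percentile(L[m,1],[10,50,90]).round(1))
m=(abs(L[:,0])<28)&(L[:,1]>-75)&(L[:,1]<-30)&(z>109)&(z<114); print('top',m.sum(),np.percentile(L[m,1],[2,50,98]).round(1) if m.sum() else '')
g=c['img'].min(2)[v,u]
m=(L[:,0]>-50)&(L[:,0]<40)&(abs(L[:,1]+190)<14)&(z>70)&(z<160)
q=np.c_[L[m,0],z[m]]
# top envelope by bins
xs=[];zs=[]
for x in range(-50,40,5):
    k=(q[:,0]>=x)&(q[:,0]<x+5)
    if k.sum()>8: xs.append(x+2.5); zs.append(np.percentile(q[k,1],90))
print(np.c_[xs,zs].round(1).tolist())
E
python3 lev2.py
```

```text
t 18.50 p [ 529.9 -247.3   94.7] yaw 9.4 tilt z [ 0.002 -0.006 -1.   ] F [-2.1  0.4 11.2] w 0.3 q [ 0.84  0.55 -0.64  1.85  0.42  0.88  0.16]
jaw back face 710 [-53.4 -53.  -52.7]
top 0 
[[-47.5, 100.0], [-42.5, 101.7], [-37.5, 103.2], [-32.5, 104.2], [-27.5, 105.6], [-22.5, 107.0], [-17.5, 108.8], [-12.5, 110.4], [-7.5, 112.0], [-2.5, 113.4], [2.5, 114.7], [7.5, 116.2], [12.5, 117.7], [17.5, 119.1], [22.5, 120.4], [27.5, 121.9], [32.5, 123.3], [37.5, 123.0]]
```

View pics/L3w.png

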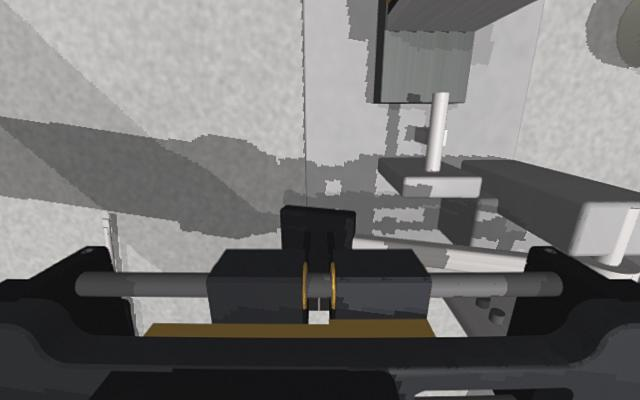

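```bash
python3 - <<'E'
from h import *
for i in range(6): cam('wrist'); cam('scene')
E
python3 lev2.py
```

```text
t 19.15 p [ 529.9 -247.3   94.7] yaw 9.4 tilt z [ 0.002 -0.006 -1.   ] F [-1.5  1.2 11. ] w 0.4 q [ 0.84  0.55 -0.64  1.85  0.42  0.88  0.16]
jaw back face 697 [-53.4 -53.  -52.6]
top 0 
[[-47.5, 100.2], [-42.5, 101.5], [-37.5, 102.9], [-32.5, 103.9], [-27.5, 105.8], [-22.5, 106.8], [-17.5, 109.1], [-12.5, 110.5], [-7.5, 111.8], [-2.5, 113.4], [2.5, 114.8], [7.5, 116.0], [12.5, 117.6], [17.5, 119.0], [22.5, 120.4], [27.5, 122.0], [32.5, 123.2], [37.5, 123.1]]
```

Stable. The lever estimates are 0.612–0.633 (jaw position, bar slope and tool height). I'll press about 1 mm deeper for margin, staying below the 0.66 squeeze.

play_rows:
  xyz:
    - [0,0,0.005]
    - [0,0,0.01]
    - [0,0,0.01]
    - [0,0,0.01]
    - [0,0,0.01]
    - [0,0,0.01]
  roll: [0,0,0,0,0,0]

```text
t: 19.7
eef_pos: [0.5303, -0.2473, 0.0935]
ee_rot: [[0.987, 0.162, 0.002], [0.162, -0.987, -0.007], [0.001, 0.007, -1.0]]
contact_force: [-3.7, 0.2, 10.9]
width: 0.0006
```

```bash
python3 lev2.py; python3 lev.py L4; cp pics/L4z.png pics/L4zz.png
python3 - <<'E'
from h import *
c=cam('side'); im=c['img'][120:360,190:430,::-1]; cv2.imwrite('pics/side4.png',cv2.resize(im,None,fx=2.5,fy=2.5,interpolation=cv2.INTER_CUBIC)); st()
E
```

```text
t 19.70 p [ 530.3 -247.3   93.5] yaw 9.3 tilt z [ 0.002 -0.007 -1.   ] F [-3.7  0.2 10.9] w 0.6 q [ 0.83  0.55 -0.64  1.85  0.42  0.88  0.16]
jaw back face 459 [-52.9 -52.5 -52.1]
top 0 
[[-47.5, 99.1], [-42.5, 100.6], [-37.5, 101.9], [-32.5, 103.5], [-27.5, 104.7], [-22.5, 106.0], [-17.5, 108.3], [-12.5, 109.7], [-7.5, 111.2], [-2.5, 112.8], [2.5, 114.1], [7.5, 115.6], [12.5, 117.0], [17.5, 118.7], [22.5, 120.0], [27.5, 121.6], [32.5, 122.9], [37.5, 122.3]]
t 19.75 p [ 530.3 -247.3   93.6] yaw 9.3 tilt z [ 0.002 -0.007 -1.   ] F [-4.1  1.2 11.3] w 0.7 q [ 0.83  0.55 -0.64  1.85  0.42  0.88  0.16]
wrist bar 1113 slope angle 1.028 theta -0.678 rms 4.08
scene jaw top y 58 [-54.2 -44.8 -28. ]
scene bar 29 slope angle -0.968 theta 1.318 rms 2.31
scene row [[-33.2, -0.4, 30.3], [-49.6, 25.7, 97.5]]
t 19.90 p [ 530.3 -247.3   93.6] yaw 9.4 tilt z [ 0.002 -0.007 -1.   ] F [-3.6  1.2 11.3] w 0.3 q [ 0.83  0.55 -0.64  1.85  0.42  0.88  0.16]
```

View pics/L4zz.png

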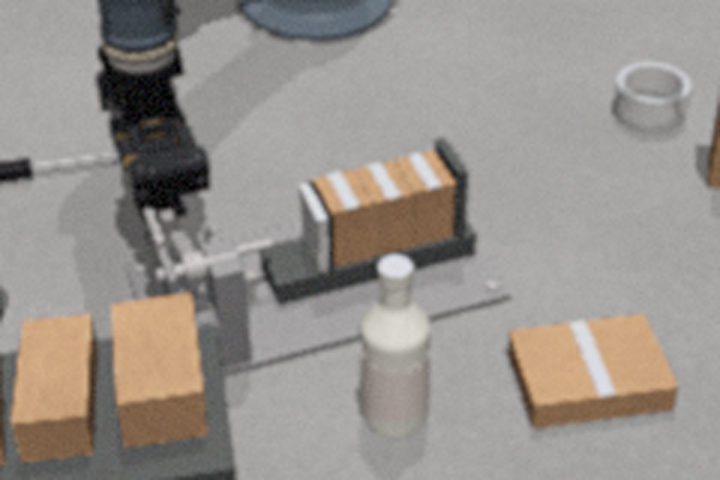

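View pics/side4.png

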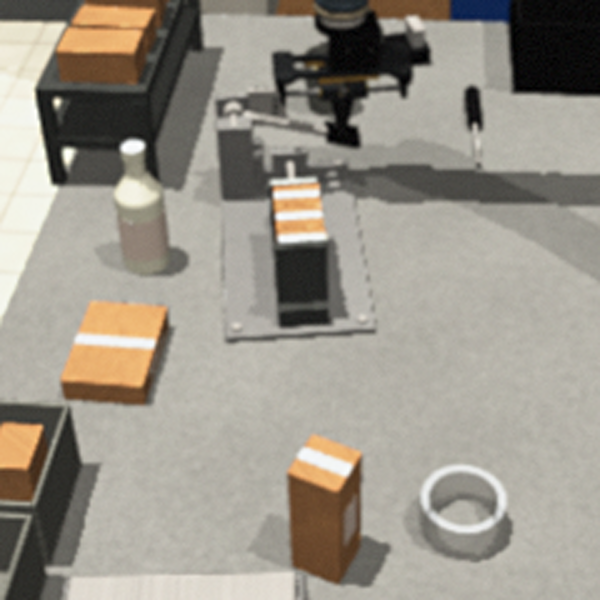

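Both views show the row closed up by the jaw (scene crop about (390,205), side crop (300,210)). The lever is down under the fingers and everything else is in its place. The pose is steady, so I'm handing in.

```bash
python3 -c "
from station import *
print(finish_job())"
```

```text
the job is handed in; nothing more can be done
None
```

Both loose cartons now stand upright on the shelf beside the third, with their 45 mm sides along the row from the end stop, and I let go of them. I then pressed the lever past the third click and handed the job in at about 20 s, with the arm still holding it down.

**Row:** before pressing, the wrist camera put the three cartons within about 1 mm of a line. They sat about 3 mm off the jig's centre line (towards the robot), because I lined the two new ones up with the carton already there. After pressing, the scene and side views show the row closed up between the jaw and the end stop.

**Lever:** the last readings disagree a little, at about 0.62, 0.63 and 0.64 rad from tool height, jaw travel (about 42 mm) and lever slope. All are past the third click at 0.60 and below the 0.66 squeeze. The push was about 11 N and the tool height stayed steady at 93.5 mm. An earlier automatic fit of the lever slope gave nonsense values, so I ignored it.

**Rest of the bench:** the bystanders visible in the last two views stood where they began. The pen cup was mostly hidden in those views, but the arm never went near it. The highest wrist force I read was about 12 N.

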